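# Hang up the ear defenders and show the turned ball to the camera

## Robot

A 6-joint arm with a two-finger parallel gripper is mounted at the origin on the work surface. World frame = base frame: x ahead of the robot, y to its left, z up, the work surface at z = 0. Lengths are in m, angles in rad, forces in N, time in s.
With the tool pointing down it reaches from about 0.275 to 0.85 m from the base axis. Payload 5.2 kg.
Tool frame: the origin (TCP) lies between the finger pads; the fingertips stand 14 mm ahead of it and the grasp point (between the pads) lies 5 mm behind it (env.tips_ahead is the z of the fingertips in the tool frame, in m); z points along the fingers, x is the direction in which the jaws open and shut, and the axes are right-handed (so a half turn about z gives the same grasp; the last joint's range is limited). The gripper opens to 85 mm and grips with 20 to 120 N. Pads are 22 mm wide; open, the fingers measure 114 mm over their backs; the gripper's body (76 mm by 85 mm) begins 54 mm behind the grasp point. The pads swing forward as they close: fully open they stand 13 mm farther back than shut.
Start: joints at [-1.412, 0.259, 1.535, -0, 1.348, -0.203], TCP at [0.195, -0.514, 0.245] pointing down, gripper open.
Joint ranges: [-3.14, 3.14], [-0.91, 2.08], [0.19, 2.58], [-1.22, 4.36], [0.22, 2.71], [-3.12, 3.12]. Speed limits (rad/s): [2.57, 2.57, 3.14, 3.14, 3.14, 3.14].

## Interface

Orientations are given as a 3x3 rotation matrix whose columns are the frame's x, y, z axes.
In Python, from station import env gives the robot as it stands.
- The arm moves only by the tool drive_tool, never from a script. Its argument "deltas" is a list of rows, each a list of 3 entries, a list of its own where there are three numbers: the shift along the tool's x, y, z in mm, then the turn, a rotation vector about the tool's x, y, z in rad, then the finger opening in mm, from 0 to 85.4. In form: [[[dx, dy, dz], [ax, ay, az], grip], ...]. A call has 1 to 10 rows; each row shifts and turns the commanded pose from where the row before left it, along the tool's axes as they then stand; what a row does not reach is not made up. A row lasts 1/12 s, in which the tool goes at most 41.7 mm and 7.16 degrees, less where a joint would pass 70% of its speed; a pose out of reach is approached as far as the arm can. A call with a gripper value outside its range is refused whole. The fingers move at their own pace and stop on an object; the grip force is fixed at half the most. Time passes only in rows, so rows that do not move let the fingers close. It gives the time, the measured TCP pose, the force and the opening at its end, in the units of the state.
- env.state(): the state, without advancing time (a new reading comes with each control period).
- env.snapshot(name): name is "scene" or "top" or "wrist"; returns a dict with "img" (420x560x3 uint8, blue, green, red), "depth" (420x560 float32, m along the optical axis (not along the pixel's ray), 0 where there is no reading), "intrinsics" (3x3 intrinsics, pixels), "rvec" (rotation vector, rad) and "tvec" (3), from world to camera coordinates, as OpenCV has them. Camera axes: x right, y down, z forward; pixel columns grow to the right and rows downward; lengths in m; the calibration is good to about 2 mm. A picture is of the moment at which its call begins.
- env.job_done(): hands the job in, once; it reports no verdict.
The state is a dict: "t": time; "joints": joint angles; "dq": joint speeds; "joint_efforts": joint torques, N m; "tool_pos": TCP position; "ee_rot": TCP orientation; "wrist_force": force on the tool from outside, world axes, zero at the start; "moment": the same for the moment, N m; "grip_width": finger opening in m.
Only numpy, scipy, OpenCV 4.12 (cv2) and the standard library are available. Lean on these libraries where they do the work, as an engineer would, in place of code of your own. Each camera call takes 0.05 s, during which the arm holds its last target.

## Task

The ear defenders have been left standing astride the sample tray: hang them by the headband over the arm of the hanger stand, one cup on each side of the arm, and let go. Then lift the tray by its upright handle without tipping it, so that the loose turned ball stays in its pocket, and hold it level in front of the demonstration camera, with the ball straight ahead of the lens, at lens height and about 12 cm from it, and the handle not between them. Finish while still holding the tray there, with the other things on the bench left where they are.

Things in the scene. Friction and masses are not known exactly. Their poses are not given: they have to be found in the camera images.
- crown (a point): Centre of the ear defenders' padded crown (top of the headband), 174 mm above the cups' undersides. The pad is a flat block 30 mm (x, the band's width) x 50 mm (y) x 18 mm thick: top 9 mm above, underside 9 mm below this point. y runs from cup to cup, z up. Take the pad from above across its 30 mm width.
- defenders: Ear defenders, 260 g: two black squared cups (74 x 45 x 88 mm tall) on a rigid arched headband; they stand upright on the cups astride the tray, 183 mm tall, 220 mm wide over the cups, 120 mm clear between them. Origin midway between the cups at their undersides; y from cup to cup, z up.
- hanger: Hanger stand bolted down: base plate 110 x 100 x 8 mm, post 25 mm thick, 208 mm tall, one level round arm 16 mm thick, axis 200 mm above the bench, reaching from the post to -x of this frame; a knob 24 mm wide, 8 mm long closes its free end, 208 mm from the post's axis. Origin on the bench under the post, z up.
- bar_mid (a point): Point on the axis of the hanger's arm, 110 mm from the post's axis (the middle of the free arm), 200 mm above the bench; x runs along the arm towards the post, z up.
- tray: Wooden sample tray, 260 g, 200 (x) x 90 (y) mm: board 14 mm thick, raised edge up to 24 mm, a round pocket 34 mm across, 5 mm deep at each end (62 mm from the middle), upright handle block in the middle, 60 (x) x 18 (y) mm, top 72 mm above the underside. Origin at the centre of the underside, z up; the ball lies in the +x pocket, the other is empty.
- tray_grip (a point): Centre of the tray's handle block, 48 mm above the tray's underside, axes as tray: grip the 18 mm thickness along y.
- pocket (a point): Centre of the floor of the pocket that holds the ball, 62 mm to +x of the tray's middle and 9 mm above its underside.
- ball_center (a point): Centre of the turned dark wooden ball, 50 mm across, 46 g, loose in its 5 mm deep pocket with 2 mm of play; 25 mm above the pocket's floor. It rolls out if the tray is tipped about 35 degrees.
- camera: Demonstration camera on a weighted table stand, fixed: round base 100 mm across, thin column, grey camera body 75 x 52 x 58 mm, whose top is 224 mm above the bench, with a black lens barrel 42 mm across that points to -x of this frame. Origin on the bench under the column, z up.
- lens (a point): Centre of the front of the camera's lens, 190 mm above the bench and 46 mm from the column's axis; the lens looks along -x of this frame, z up.
- chuck: Bystander: steel lathe chuck, 92 mm across, 66 mm tall, origin at its underside.
- bowl: Bystander: turned wooden bowl, 110 mm across, 42 mm tall, origin at its underside.
- gouge: Bystander: turning gouge lying flat, 415 mm long along its x, 30 mm thick, origin near its middle at its underside.
- glue: Bystander: glue bottle, 52 mm across, 130 mm tall, origin at its underside.
- blank: Bystander: round wooden blank, 124 mm across, 45 mm tall, origin at its underside.
- pear: Bystander: turned wooden pear, 72 mm across, 98 mm tall, origin at its underside.
- calipers: Bystander: steel calipers lying flat, 150 mm long along their x, 100 mm wide, 7 mm thick, origin at their pivot.
There are look-alikes about, which are no part of the job. What is shaped like the tray but yellow is not meant.

How it is judged:
On the way, in this order (a step that is already met when the one before it is completed fails the run):
1. the ear defenders hang over the hanger's arm, one cup on each side, let go (x of crown in the frame of bar_mid between -0.085 and 0.085 m and y of crown in the frame of bar_mid between -0.035 and 0.035 m and z of crown in the frame of bar_mid between 0.005 and 0.03 m and angle between defenders's own z axis and vertical below 0.45 rad and angle between the y axis of defenders and the y axis of hanger, either way round below 0.7 rad and contact force between defenders and hanger above 0.5 N and contact force between defenders and the fingers below 0.1 N), for 0.4 s.
2. the tray is lifted clear of the bench with the ball in its pocket (height (world z) of tray above 0.05 m and contact force between tray and the fingers above 1 N and distance between ball_center and pocket below 0.033 m), for 0.2 s.
At the end, for the whole second after the job is handed in: Tray held by its handle, still, level within 8 degrees, touching nothing else; ball in its pocket, centre 8-16 cm ahead of the lens, within 3 cm of its axis sideways and in height; handle centre over 10 cm from the lens; ear defenders hang by the crown on the arm, one cup each side, let go (x of ball_center in the frame of lens between -0.16 and -0.08 m and y of ball_center in the frame of lens between -0.03 and 0.03 m and z of ball_center in the frame of lens between -0.03 and 0.03 m and distance between ball_center and pocket below 0.033 m and angle between tray's own z axis and vertical below 0.14 rad and linear speed of tray below 0.03 m/s and height (world z) of tray above 0.1 m and contact force between tray and the fingers above 1 N and contact force between tray and camera below 0.1 N and contact force between tray and hanger below 0.1 N and contact force between tray and defenders below 0.1 N and contact force between ball and the fingers below 0.1 N and distance between tray_grip and lens above 0.1 m and x of crown in the frame of bar_mid between -0.085 and 0.085 m and y of crown in the frame of bar_mid between -0.035 and 0.035 m and z of crown in the frame of bar_mid between 0.005 and 0.03 m and angle between defenders's own z axis and vertical below 0.45 rad and angle between the y axis of defenders and the y axis of hanger, either way round below 0.7 rad and contact force between defenders and hanger above 0.5 N and contact force between defenders and the arm below 0.1 N); the arm keeps its last pose, push and grip.
It fails at once if the ball leaves its pocket (distance between ball_center and pocket above 0.036 m).
It fails at once if the tray is tipped more than 25 degrees (angle between tray's own z axis and vertical above 0.44 rad).
It fails at once if another thing on the bench is pushed more than 4 cm (distance of any of chuck, bowl, gouge, glue, blank, pear, calipers from where it was at the start of the episode above 0.04 m).
It also fails if it takes over 67 s, if anything falls off the work surface, if the arm or the gripper's body presses on something with over 40 N, if the wrist force passes 120 N, or if a joint passes its speed limit or range.

## Working session

There is one attempt and no reset: what is moved stays moved. The work goes in short steps, Python scripts to look and compute and a tool call to move; the robot and the scene stay as the last step left them, time stands still between calls to the robot, and variables do not carry over. Pictures are saved under pics/ and viewed, and the job is handed in when it is done.

Besides the shell and the picture viewer there is one more tool, called as name(argument=value, ...), one argument or row to a line, values as JSON. drive_tool: Moves the arm, as the interface text tells. Its arguments: {"type":"object","properties":{"deltas":{"type":"array","items":{"type":"array"}}},"required":["deltas"]}

```bash
ls; mkdir -p pics
cat > h.py <<'E'
import numpy as np,cv2
from station import env
def snap(n,f=None):
    s=env.snapshot(n); np.savez('last_%s.npz'%n,**{k:np.array(v) for k,v in s.items()})
    cv2.imwrite('pics/%s.png'%(f or n),s['img']); return s
def load(n): return dict(np.load('last_%s.npz'%n))
def pt(s,u,v,z=None):
    K=s['intrinsics'];R,_=cv2.Rodrigues(np.array(s['rvec'],float));t=np.array(s['tvec'],float).ravel()
    ray=np.linalg.inv(K)@np.array([u,v,1.]); 
    if z is None:
        d=s['depth'][int(round(v)),int(round(u))]; return R.T@(ray*d-t)
    o=-R.T@t; w=R.T@ray; return o+w*(z-o[2])/w[2]
def cloud(s):
    K=s['intrinsics'];R,_=cv2.Rodrigues(np.array(s['rvec'],float));t=np.array(s['tvec'],float).ravel()
    v,u=np.mgrid[:420,:560]; d=s['depth']; p=np.stack([u,v,np.ones_like(u)],-1)@np.linalg.inv(K).T*d[...,None]
    return (p-t)@R
def crop(s,x0,y0,x1,y1,k,f):
    cv2.imwrite('pics/%s.png'%f,cv2.resize(s['img'][y0:y1,x0:x1],None,fx=k,fy=k,interpolation=cv2.INTER_CUBIC))
E
python3 -c "
from h import *
np.set_printoptions(precision=4,suppress=True)
print(env.state(), env.tips_ahead)
for n in ('scene','top','wrist'): snap(n,n+'0')
"
```

```text
pics
{'t': 0.0, 'joints': array([-1.4118,  0.2594,  1.5361,  0.    ,  1.348 , -0.2028]), 'dq': array([ 0.0004,  0.0008, -0.0003,  0.0013, -0.0013,  0.0005]), 'joint_efforts': array([ -0.0004, -44.6028, -29.0571,  -0.0005,   0.0117,  -0.    ]), 'tool_pos': array([ 0.1946, -0.5139,  0.2445]), 'ee_rot': array([[ 0.3539, -0.9353, -0.0003],
       [-0.9353, -0.3539,  0.0018],
       [-0.0018, -0.0004, -1.    ]]), 'wrist_force': array([-0.1799,  0.4167,  0.4825]), 'moment': array([ 0.0745,  0.0096, -0.0456]), 'grip_width': 0.08536826027552732} 0.014
```

View pics/scene0.png

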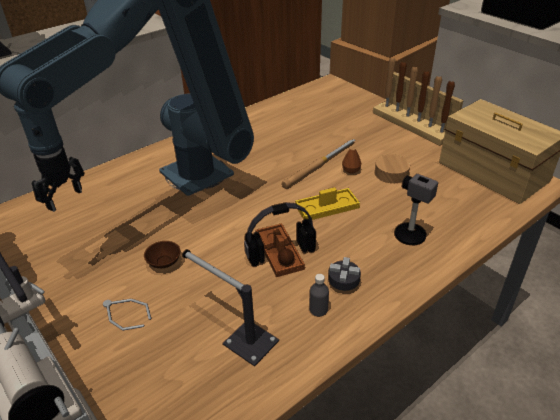

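View pics/top0.png

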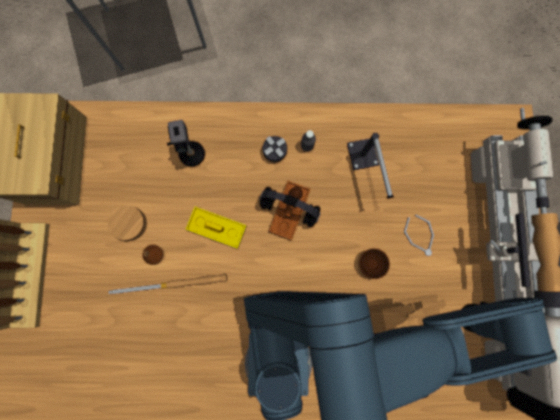

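View pics/wrist0.png

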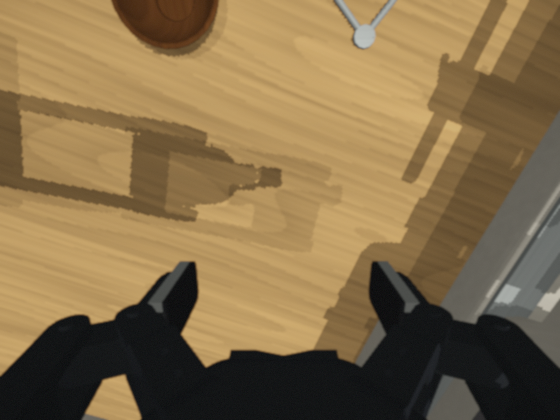

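The scene view shows the brown tray at (282,250) with the defenders astride it at (280,235), and the yellow look-alike tray at (328,203), which is excluded by colour. The hanger post is at (248,310) with the arm's free end at (186,254). The camera is at (415,200). Top view: tray (290,210), defenders (290,205), hanger post (375,140) with arm to (390,195), camera (182,145). I'll check these in crops and measure.

```bash
python3 -c "
from h import *
np.set_printoptions(precision=4,suppress=True)
s=load('top'); crop(s,240,120,420,260,4,'topcrop'); crop(s,150,105,230,185,7,'camcrop')
t=load('scene'); crop(t,170,170,350,305,4,'scenecrop')
print(pt(s,300,300,0), pt(s,290,204), pt(s,290,204,0.183))
"
```

```text
[ 0.2116 -0.0756  0.    ] [ 0.5254 -0.035   0.1824] [ 0.5253 -0.035   0.183 ]
```

View pics/topcrop.png

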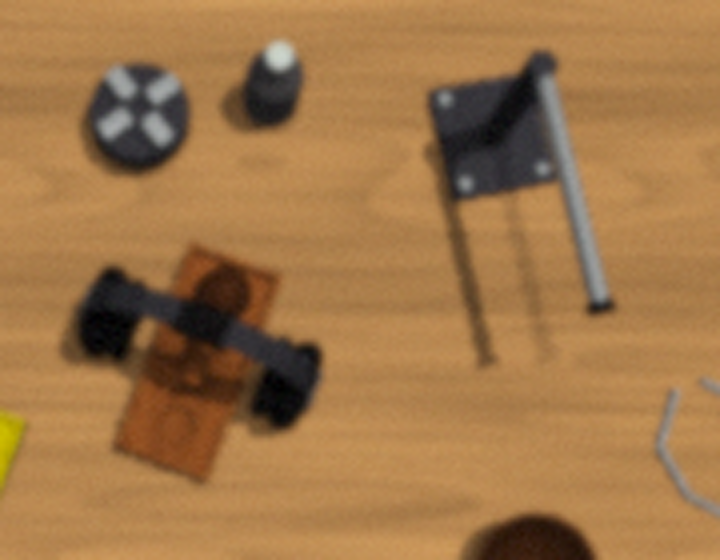

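View pics/camcrop.png

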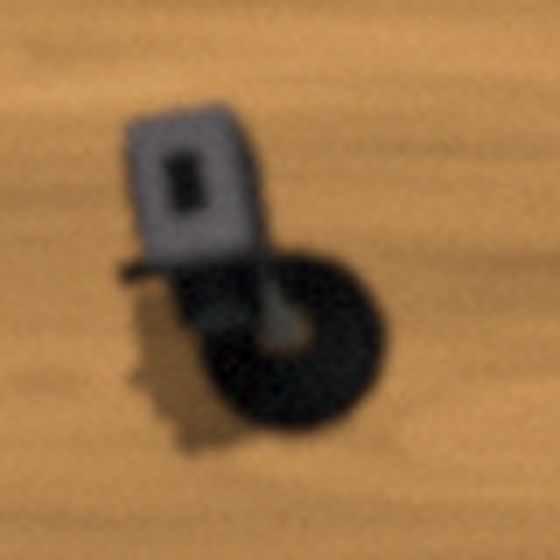

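View pics/scenecrop.png

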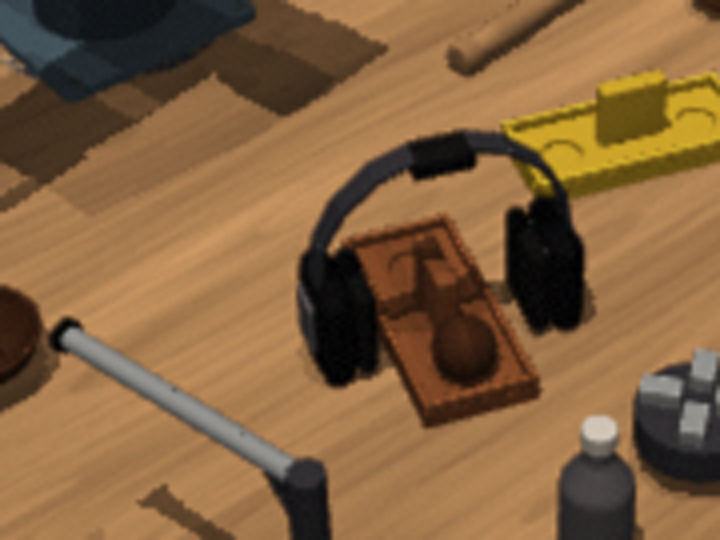

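The crops confirm it: the brown tray, with the ball in its end at top-crop (228,290), is the one meant. The defenders' pad is at (203,322). The hanger arm runs from (543,62) to (600,303). The camera lens points down the image, towards the robot. Next I'll measure poses from depth.

```bash
cat > meas.py <<'E'
from h import *
np.set_printoptions(precision=4,suppress=True)
P={n:cloud(load(n)) for n in('top','scene')}
def region(n,x0,x1,y0,y1,z0,z1):
    p=P[n].reshape(-1,3); d=load(n)['depth'].ravel()>0
    m=d&(p[:,0]>x0)&(p[:,0]<x1)&(p[:,1]>y0)&(p[:,1]<y1)&(p[:,2]>z0)&(p[:,2]<z1); return p[m]
def rect(n,*a):
    p=region(n,*a)
    if len(p)<4: print(n,a,len(p));return
    r=cv2.minAreaRect((p[:,:2]*1000).astype(np.float32)); print(n,len(p),'c',np.round(r[0],1),'size',np.round(r[1],1),'ang',round(r[2],1),'zmed',np.median(p[:,2]),p[:,2].max(),'mean',p.mean(0))
if __name__=='__main__':
    print('pad');[rect(n,.45,.6,-.15,.1,.172,.2) for n in P]
    print('cups');[rect(n,.40,.65,-.2,.12,.075,.12) for n in P]
    print('tray hi(handle)');[rect(n,.40,.65,-.09,.02,.066,.074) for n in P]
    print('rim');[rect(n,.40,.65,-.11,.04,.021,.026) for n in P]
    print('tray all');[rect(n,.36,.65,-.11,.04,.008,.07) for n in P]
    print('arm');[rect(n,.40,.8,-.45,-.15,.195,.215) for n in P]
    print('post');[rect(n,.40,.8,-.45,-.15,.205,.23) for n in P]
    print('plate');[rect(n,.40,.8,-.45,-.15,.005,.012) for n in P]
    print('cambody top');[rect(n,.55,.8,.1,.35,.22,.23) for n in P]
    print('cam body');[rect(n,.55,.8,.1,.35,.155,.225) for n in P]
    print('cam base');[rect(n,.55,.8,.1,.35,.006,.03) for n in P]
E
python3 meas.py
```

```text
pad
top 264 c [538.5 -36.7] size [111.5  30.7] ang 66.5 zmed 0.1809395016432669 0.18951191982362448 mean [ 0.5386 -0.037   0.1805]
scene 267 c [539.1 -41.2] size [110.8  34.3] ang 67.9 zmed 0.18029615572665156 0.1879722597918995 mean [ 0.5403 -0.0422  0.1797]
cups
top 321 c [538.8 -37. ] size [210.8  72.6] ang 68.6 zmed 0.08362490501078762 0.11922341280027815 mean [ 0.5309 -0.0377  0.0842]
scene 501 c [539.3 -40.3] size [206.8  74.9] ang 67.7 zmed 0.08383816934304619 0.1198168523191406 mean [ 0.5438 -0.0427  0.0855]
tray hi(handle)
top 40 c [513. -59.] size [70.6 35.4] ang 71.3 zmed 0.07065530285761422 0.07389440032233004 mean [ 0.5208 -0.0365  0.0705]
scene 84 c [549.3 -10.6] size [91.5 57. ] ang 61.5 zmed 0.07086828200646439 0.07392584491216903 mean [ 0.5422 -0.0334  0.0706]
rim
top 150 c [534.6 -35.5] size [144.4 211.8] ang 89.7 zmed 0.02341759427569152 0.02596821985007272 mean [ 0.5211 -0.0331  0.0235]
scene 236 c [531.1 -34.8] size [146.4 215.4] ang 89.2 zmed 0.023800600144428224 0.025991287600272132 mean [ 0.5492 -0.0356  0.0237]
tray all
top 1118 c [515.6 -34.1] size [148.2 24
[... 1097 characters left out ...]
13196453253437 0.2288402922996239 mean [0.7557 0.3293 0.2224]
scene 88 c [759.  323.9] size [69.5 45.3] ang 14.3 zmed 0.2219723780862535 0.22802142678038084 mean [0.7585 0.3248 0.2225]
cam body
top 491 c [746.5 326.6] size [96.8 50.1] ang 10.0 zmed 0.21616624064102316 0.2248285153001257 mean [0.7422 0.3219 0.2112]
scene 706 c [748.2 322.8] size [96.  54.7] ang 9.2 zmed 0.20484958237485829 0.22494039254578876 mean [0.758  0.3138 0.2011]
cam base
top 485 c [674.3 225.3] size [242.2 248.1] ang 0.4 zmed 0.014357215310489372 0.0282843672912309 mean [0.7194 0.288  0.014 ]
scene 483 c [675.8 225.6] size [244.1 245.3] ang 1.2 zmed 0.015598795371428555 0.029918521327525305 mean [0.7421 0.3002 0.0153]
```

drive_tool(
  deltas=[
    [[-10,-15,-15],[0,0,0],85],
    [[-20,-30,-15],[0,0,0],85],
    [[-20,-31,-10],[0,0,0],85],
    [[-20,-31,-10],[0,0,0],85],
    [[-20,-31,-5],[0,0,0],85],
    [[-20,-31,0],[0,0,0],85],
    [[-20,-31,0],[0,0,0],85],
    [[-20,-31,0],[0,0,0],85],
    [[-20,-31,0],[0,0,0],85],
  ],
)

```text
t: 0.9
tool_pos: [0.3802, -0.2609, 0.3003]
ee_rot: [[0.354, -0.935, 0.0], [-0.935, -0.354, 0.0], [-0.0, -0.0, -1.0]]
wrist_force: [0.4, 0.3, 0.0]
grip_width: 0.085
```

drive_tool(
  deltas=[
    [[-20,-31,0],[0,0,-0.1],85],
    [[-20,-31,0],[0,0,0],85],
    [[-20,-31,0],[0,0,0],85],
    [[-20,-31,0],[0,0,0],85],
    [[-20,-31,0],[0,0,0],85],
    [[0,0,0],[0,0,-0.12],85],
    [[0,0,0],[0,0,-0.12],85],
    [[0,0,0],[0,0,-0.12],85],
    [[0,0,0],[0,0,-0.12],85],
    [[0,0,0],[0,0,-0.12],85],
  ],
)

```text
t: 1.73
tool_pos: [0.4767, -0.1057, 0.3]
ee_rot: [[0.876, -0.482, -0.001], [-0.482, -0.876, 0.0], [-0.001, 0.0, -1.0]]
wrist_force: [1.1, -0.4, 0.1]
grip_width: 0.0848
```

```bash
python3 -c "
from h import *
np.set_printoptions(precision=4,suppress=True)
s=env.state();print(s['t'],s['tool_pos'],s['ee_rot'])
snap('wrist','w1');snap('scene','s1')
"
```

```text
1.7333 [ 0.4767 -0.1057  0.3   ] [[ 0.8764 -0.4816 -0.0007]
 [-0.4816 -0.8764  0.0003]
 [-0.0008  0.     -1.    ]]
```

View pics/w1.png

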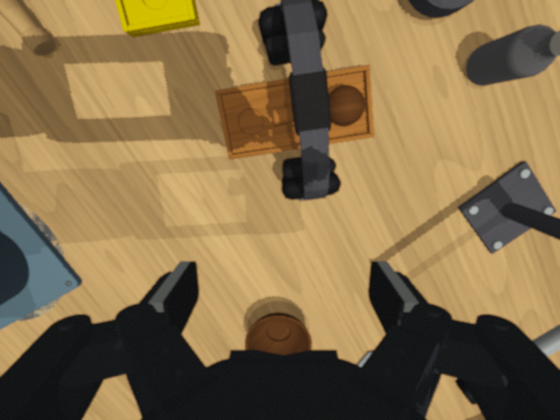

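The wrist view shows the pad between (293,72) and (328,131), the tray corners at about (217,91), (369,66), (373,134), (230,157), and the ball at (346,105).

```bash
python3 -c "
import meas
from h import *
from meas import rect,region
np.set_printoptions(precision=4,suppress=True)
s=load('wrist');meas.P={'wrist':cloud(s)};crop(s,200,0,400,220,4,'w1c')
c=meas.P['wrist']
print(pt(s,311,101))
rect('wrist',.45,.6,-.15,.1,.176,.2)
rect('wrist',.45,.6,-.15,.1,.15,.2)
for q in [(217,91),(369,66),(373,134),(230,157)]: print(pt(s,*q,z=.024))
print('ball',pt(s,346,105))
"
```

```text
[ 0.5399 -0.036   0.1819]
wrist 3803 c [539.5 -36.1] size [92.2 30. ] ang 68.9 zmed 0.18200259925286505 0.18531868693401157 mean [ 0.5397 -0.0347  0.1813]
wrist 5952 c [539.4 -36.4] size [157.6  30. ] ang 68.9 zmed 0.17962506706269143 0.18531868693401157 mean [ 0.5407 -0.0323  0.1756]
[0.457  0.0362 0.024 ]
[ 0.6406 -0.0312  0.024 ]
[ 0.6115 -0.1097  0.024 ]
[ 0.4274 -0.0434  0.024 ]
ball [ 0.5885 -0.0576  0.0575]
```

View pics/w1c.png

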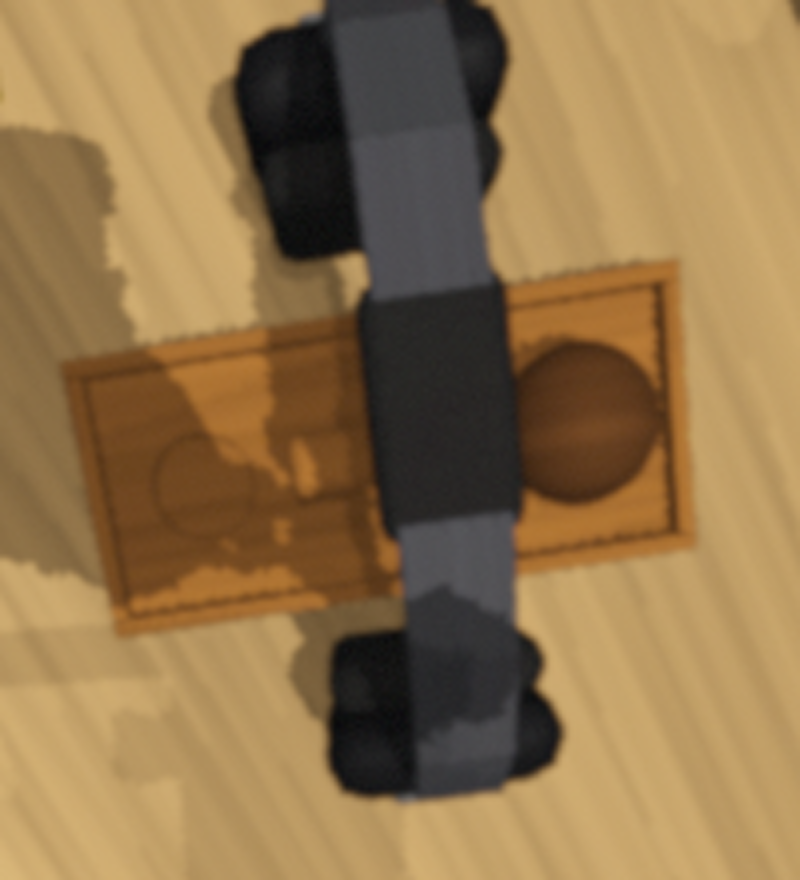

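drive_tool(
  deltas=[
    [[0,0,0],[0,0,-0.064],85],
    [[0,0,0],[0,0,-0.063],85],
    [[8.3,-22,0],[0,0,0],85],
    [[8.3,-22,0],[0,0,0],85],
    [[8.3,-22,0],[0,0,0],85],
    [[8.2,-22,0],[0,0,0],85],
    [[0,0,25],[0,0,0],85],
    [[0,0,25],[0,0,0],85],
    [[0,0,0],[0,0,0],85],
    [[0,0,0],[0,0,0],85],
  ],
)

```text
t: 2.67
tool_pos: [0.5394, -0.0365, 0.2492]
ee_rot: [[0.927, -0.375, -0.004], [-0.375, -0.927, 0.001], [-0.004, 0.0, -1.0]]
wrist_force: [0.2, 0.2, 0.9]
grip_width: 0.0853
```

```bash
python3 -c "
from h import *
np.set_printoptions(precision=4,suppress=True)
s=env.state();print(s['t'],s['tool_pos'],s['ee_rot'])
w=snap('wrist','w2');snap('scene','s2')
"
```

```text
2.6667 [ 0.5394 -0.0365  0.2492] [[ 0.927  -0.3751 -0.0037]
 [-0.3751 -0.927   0.001 ]
 [-0.0038  0.0004 -1.    ]]
```

View pics/w2.png

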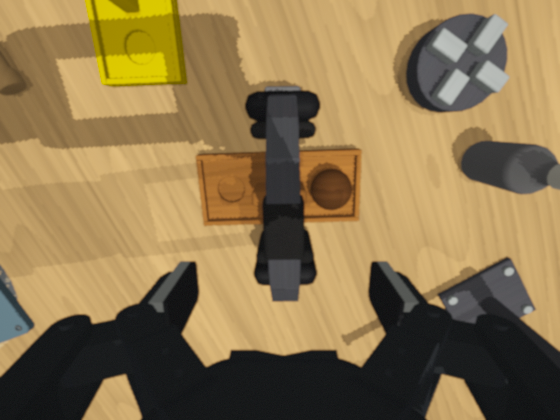

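The pad sits centred between the jaws at about (284,215). I'll go down and close.

drive_tool(
  deltas=[
    [[0,0,25],[0,0,0],85],
    [[0,0,20],[0,0,0],85],
    [[0,0,15],[0,0,0],85],
    [[0,0,11],[0,0,0],85],
    [[0,0,0],[0,0,0],85],
    [[0,0,0],[0,0,0],50],
    [[0,0,0],[0,0,0],30],
    [[0,0,0],[0,0,0],15],
    [[0,0,0],[0,0,0],15],
    [[0,0,0],[0,0,0],15],
  ],
)

```text
t: 3.6
tool_pos: [0.5408, -0.0369, 0.1806]
ee_rot: [[0.928, -0.373, 0.002], [-0.373, -0.928, -0.0], [0.002, -0.0, -1.0]]
wrist_force: [0.7, 1.1, -1.4]
grip_width: 0.0286
```

drive_tool(
  deltas=[
    [[0,0,0],[0,0,0],15],
    [[0,0,0],[0,0,0],15],
    [[0,0,0],[0,0,0],15],
    [[0,0,0],[0,0,0],15],
  ],
)

```text
t: 3.93
tool_pos: [0.5408, -0.0369, 0.1806]
ee_rot: [[0.928, -0.373, 0.002], [-0.373, -0.928, -0.001], [0.002, -0.0, -1.0]]
wrist_force: [-2.1, -0.3, 5.8]
grip_width: 0.0285
```

drive_tool(
  deltas=[
    [[0,0,-4],[0,0,0],15],
    [[0,0,-8],[0,0,0],15],
    [[0,0,-14],[0,0,0],15],
    [[0,0,-20],[0,0,0],15],
    [[0,0,-22],[0,0,0],15],
    [[0,0,-20],[0,0,0],15],
    [[0,0,-14],[0,0,0],15],
    [[0,0,-8],[0,0,0],15],
    [[0,0,0],[0,0,0],15],
  ],
)

```text
t: 4.68
tool_pos: [0.5412, -0.037, 0.2914]
ee_rot: [[0.928, -0.373, 0.003], [-0.373, -0.928, -0.001], [0.004, -0.0, -1.0]]
wrist_force: [0.5, -0.0, -2.4]
grip_width: 0.0284
```

```bash
python3 -c "
from h import *
np.set_printoptions(precision=4,suppress=True)
s=env.state();print(s['t'],s['tool_pos'],s['wrist_force'],s['grip_width'])
snap('scene','s3');snap('wrist','w3')
"
```

```text
4.6833 [ 0.5412 -0.037   0.2914] [ 0.5395 -0.0203 -2.3955] 0.0284039681785902
```

View pics/s3.png

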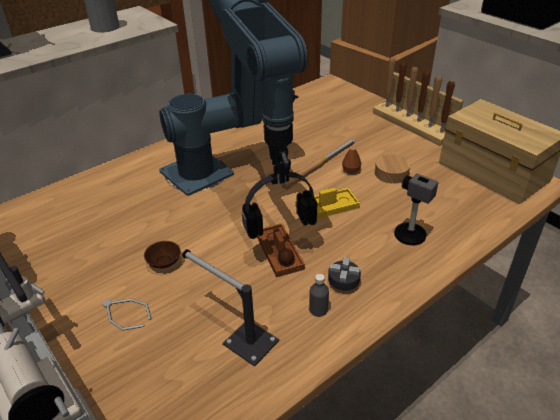

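The defenders are lifted and hang upright at scene (280,205), and the tray and ball are undisturbed at (282,250). Lifting higher, then going over to the arm.

drive_tool(
  deltas=[
    [[0,0,-8],[0,0,0],15],
    [[0,0,-16],[0,0,0],15],
    [[0,0,-24],[0,0,0],15],
    [[0,0,-24],[0,0,0],15],
    [[0,0,-24],[0,0,0],15],
    [[0,0,-20],[0,0,0],15],
    [[0,0,-14],[0,0,0],15],
    [[0,0,-8],[0,0,0],15],
    [[0,0,-2],[0,0,0],15],
    [[0,0,0],[0,0,0],15],
  ],
)

```text
t: 5.62
tool_pos: [0.5404, -0.0368, 0.4289]
ee_rot: [[0.928, -0.373, -0.001], [-0.373, -0.928, 0.0], [-0.001, 0.0, -1.0]]
wrist_force: [0.0, 0.5, -1.5]
grip_width: 0.0287
```

drive_tool(
  deltas=[
    [[3,4,0],[0,0,0],15],
    [[8,10,0],[0,0,0],15],
    [[14,16,0],[0,0,0],15],
    [[18,21,0],[0,0,0],15],
    [[20,23,0],[0,0,0],15],
    [[20,23,0],[0,0,0],15],
    [[20,23,0],[0,0,0],15],
    [[20,23,0],[0,0,0],15],
    [[20,23,0],[0,0,0],15],
    [[20,23,0],[0,0,0],15],
  ],
)

```text
t: 6.45
tool_pos: [0.6211, -0.2758, 0.4276]
ee_rot: [[0.928, -0.374, -0.002], [-0.374, -0.928, 0.001], [-0.002, -0.0, -1.0]]
wrist_force: [1.0, -0.2, -2.7]
grip_width: 0.0286
```

drive_tool(
  deltas=[
    [[16,20,0],[0,0,0],15],
    [[12,14,0],[0,0,0],15],
    [[8,10,0],[0,0,0],15],
    [[4,5,0],[0,0,-0.05],15],
    [[0,0,0],[0,0,-0.1],15],
    [[0,0,0],[0,0,-0.1],15],
    [[0,0,0],[0,0,-0.1],15],
    [[0,0,0],[0,0,-0.1],15],
    [[0,0,0],[0,0,-0.09],15],
    [[0,0,0],[0,0,-0.05],15],
  ],
)

```text
t: 7.28
tool_pos: [0.6397, -0.3348, 0.4273]
ee_rot: [[0.978, 0.21, -0.002], [0.21, -0.978, 0.001], [-0.002, -0.002, -1.0]]
wrist_force: [-1.5, 0.0, -2.3]
grip_width: 0.0285
```

drive_tool(
  deltas=[
    [[0,0,0],[0,0,0],15],
    [[0,0,0],[0,0,0],15],
  ],
)

```text
t: 7.45
tool_pos: [0.6398, -0.3344, 0.4278]
ee_rot: [[0.979, 0.204, -0.002], [0.204, -0.979, 0.001], [-0.002, -0.001, -1.0]]
wrist_force: [-0.3, -0.1, -3.0]
grip_width: 0.0288
```

```bash
python3 -c "
from h import *
np.set_printoptions(precision=4,suppress=True)
s=env.state();print(s['t'],s['tool_pos'],s['ee_rot'],s['wrist_force'],s['grip_width'])
snap('scene','s4');snap('wrist','w4');snap('top','t4')
"
```

```text
7.45 [ 0.6398 -0.3344  0.4278] [[ 0.979   0.204  -0.0018]
 [ 0.204  -0.979   0.001 ]
 [-0.0015 -0.0013 -1.    ]] [-0.2912 -0.1491 -2.9705] 0.028801277148065036
```

View pics/s4.png

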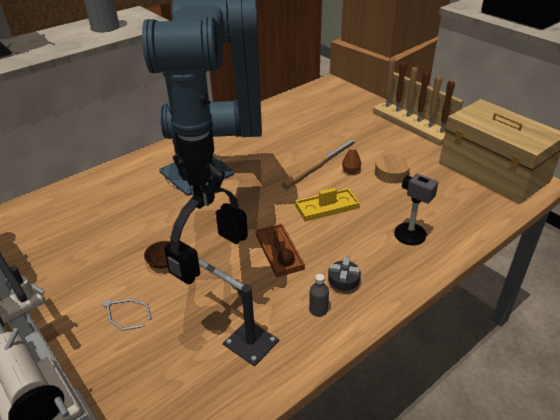

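View pics/w4.png

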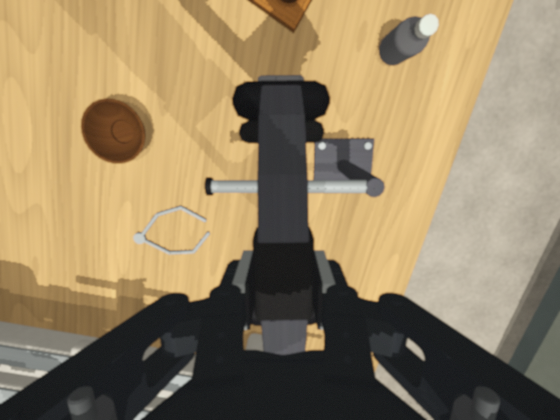

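View pics/t4.png

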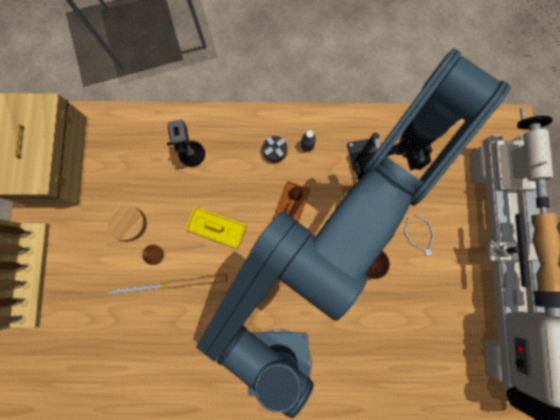

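The wrist view shows the arm from the knob (209,186) to the post (375,187), parallel to the jaws. The defenders hang square above it. I'll check the lateral offset with the calibration.

```bash
python3 -c "
from h import *
import meas
np.set_printoptions(precision=4,suppress=True)
s=load('wrist');meas.P={'wrist':cloud(s),'scene':cloud(load('scene'))};crop(s,190,120,400,260,4,'w4c')
for q in [(209,186),(375,187)]: print(pt(s,*q),pt(s,*q,z=.206))
a=pt(s,209,186,z=.2);b=pt(s,375,187,z=.208);print(np.linalg.norm(b-a))
meas.rect('wrist',.5,.8,-.45,-.2,.19,.225)
meas.rect('scene',.45,.85,-.50,-.15,.25,.33)
c=meas.region('scene',.5,.8,-.5,-.15,.235,.27);print(c.min(0),c.max(0))
"
```

```text
[ 0.5518 -0.3501  0.2099] [ 0.551  -0.3511  0.206 ]
[ 0.7499 -0.3107  0.2063] [ 0.75   -0.3108  0.206 ]
0.20412815750174165
wrist 1820 c [ 653.4 -331.4] size [219.1  24.4] ang 11.9 zmed 0.20674084084756897 0.21240518788739418 mean [ 0.6608 -0.3281  0.2061]
scene 1599 c [ 641.  -339.3] size [ 75. 215.] ang 12.2 zmed 0.2995965565110449 0.32999657833658624 mean [ 0.6561 -0.3479  0.2981]
[ 0.5897 -0.4435  0.2505] [ 0.6933 -0.2283  0.2699]
```

View pics/w4c.png

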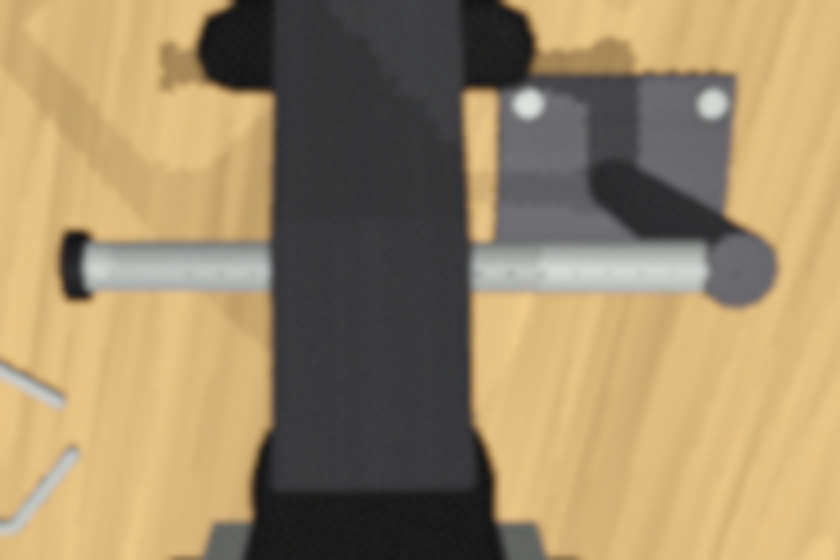

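drive_tool(
  deltas=[
    [[0,0,6],[0,0,0],15],
    [[0,0,14],[0,0,0],15],
    [[0,0,22],[0,0,0],15],
    [[0,0,25],[0,0,0],15],
    [[0,0,25],[0,0,0],15],
    [[0,0,25],[0,0,0],15],
    [[0,0,25],[0,0,0],15],
    [[0,0,22],[0,0,0],15],
    [[0,0,14],[0,0,0],15],
    [[0,0,8],[0,0,0],15],
  ],
)

```text
t: 8.43
tool_pos: [0.6389, -0.3324, 0.2398]
ee_rot: [[0.979, 0.206, -0.004], [0.206, -0.979, 0.003], [-0.003, -0.004, -1.0]]
wrist_force: [0.3, 0.6, -2.7]
grip_width: 0.0289
```

drive_tool(
  deltas=[
    [[0,0,5],[0,0,0],15],
    [[0,0,0],[0,0,0],15],
    [[0,0,0],[0,0,0],15],
  ],
)

```text
t: 8.68
tool_pos: [0.6403, -0.3335, 0.2392]
ee_rot: [[0.978, 0.206, 0.001], [0.206, -0.978, -0.001], [0.001, 0.001, -1.0]]
wrist_force: [-0.2, 0.0, -2.1]
grip_width: 0.0285
```

```bash
python3 -c "
from h import *
np.set_printoptions(precision=4,suppress=True)
s=env.state();print(s['t'],s['tool_pos'],s['wrist_force'],s['moment'])
t=snap('scene','s5');crop(t,150,150,310,350,3,'s5c')
w=snap('wrist','w5')
"
```

```text
8.6833 [ 0.6403 -0.3335  0.2392] [-0.2145  0.0022 -2.0871] [ 0.0326  0.0067 -0.0192]
```

View pics/s5c.png

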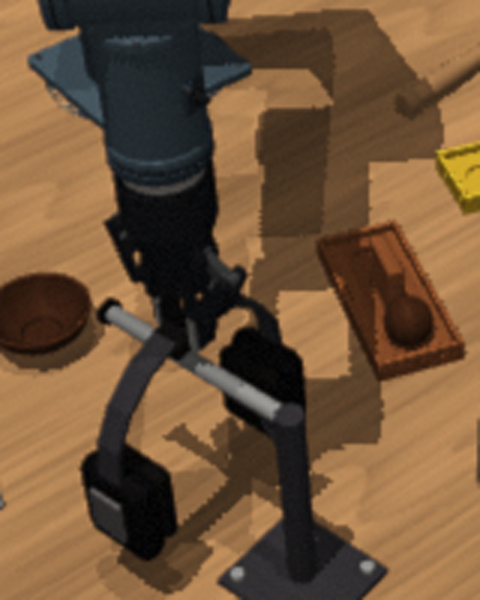

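View pics/w5.png

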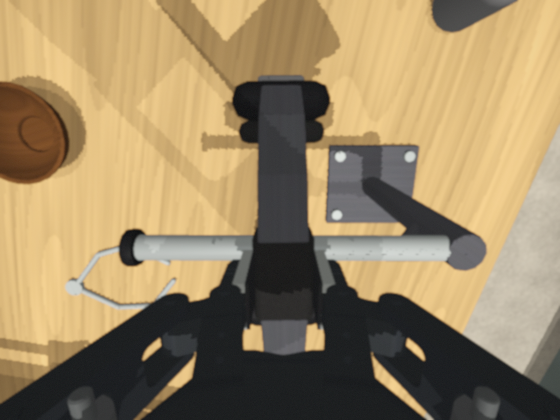

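Straddling the arm correctly, with one cup on each side. Lowering in small steps, watching the force.

drive_tool(
  deltas=[
    [[0,0,5],[0,0,0],15],
    [[0,0,4],[0,0,0],15],
    [[0,0,0],[0,0,0],15],
    [[0,0,0],[0,0,0],15],
  ],
)

```text
t: 9.12
tool_pos: [0.6398, -0.3332, 0.2288]
ee_rot: [[0.978, 0.206, -0.001], [0.206, -0.978, 0.001], [-0.001, -0.001, -1.0]]
wrist_force: [1.1, 0.4, -2.7]
grip_width: 0.0281
```

drive_tool(
  deltas=[
    [[0,0,3],[0,0,0],15],
    [[0,0,0],[0,0,0],15],
    [[0,0,0],[0,0,0],15],
  ],
)

```text
t: 9.37
tool_pos: [0.6399, -0.3332, 0.2261]
ee_rot: [[0.978, 0.207, -0.0], [0.207, -0.978, 0.0], [-0.0, -0.0, -1.0]]
wrist_force: [0.6, 0.8, -3.0]
grip_width: 0.0286
```

drive_tool(
  deltas=[
    [[0,0,1.5],[0,0,0],15],
    [[0,0,0],[0,0,0],15],
    [[0,0,0],[0,0,0],15],
  ],
)

```text
t: 9.62
tool_pos: [0.64, -0.3333, 0.2248]
ee_rot: [[0.978, 0.207, -0.0], [0.207, -0.978, 0.0], [-0.0, -0.0, -1.0]]
wrist_force: [-0.2, -0.9, -3.2]
grip_width: 0.0291
```

drive_tool(
  deltas=[
    [[0,0,1.5],[0,0,0],15],
    [[0,0,0],[0,0,0],15],
    [[0,0,0],[0,0,0],15],
  ],
)

```text
t: 9.87
tool_pos: [0.6401, -0.3334, 0.2235]
ee_rot: [[0.978, 0.206, 0.0], [0.206, -0.978, -0.0], [0.0, 0.0, -1.0]]
wrist_force: [0.2, 0.2, -2.9]
grip_width: 0.0282
```

drive_tool(
  deltas=[
    [[0,0,1.5],[0,0,0],15],
    [[0,0,0],[0,0,0],15],
    [[0,0,0],[0,0,0],15],
  ],
)

```text
t: 10.12
tool_pos: [0.6401, -0.3334, 0.2233]
ee_rot: [[0.978, 0.207, 0.001], [0.207, -0.978, -0.001], [0.001, 0.001, -1.0]]
wrist_force: [-2.5, 1.8, 5.4]
grip_width: 0.0286
```

drive_tool(
  deltas=[
    [[0,0,1.5],[0,0,0],15],
    [[0,0,0],[0,0,0],15],
    [[0,0,0],[0,0,0],15],
  ],
)

```text
t: 10.37
tool_pos: [0.6402, -0.3334, 0.2232]
ee_rot: [[0.978, 0.207, 0.002], [0.207, -0.978, -0.002], [0.002, 0.002, -1.0]]
wrist_force: [-3.8, 1.5, 11.8]
grip_width: 0.0288
```

Contact: force flipped to +12 N at TCP z 0.223. I'll ease off and open.

drive_tool(
  deltas=[
    [[0,0,-2],[0,0,0],15],
    [[0,0,0],[0,0,0],25],
    [[0,0,0],[0,0,0],35],
    [[0,0,0],[0,0,0],45],
    [[0,0,0],[0,0,0],60],
    [[0,0,0],[0,0,0],75],
    [[0,0,0],[0,0,0],85],
    [[0,0,0],[0,0,0],85],
    [[0,0,0],[0,0,0],85],
  ],
)

```text
t: 11.12
tool_pos: [0.64, -0.3333, 0.2221]
ee_rot: [[0.978, 0.206, -0.0], [0.206, -0.978, 0.0], [-0.0, -0.0, -1.0]]
wrist_force: [-0.3, -0.1, 0.5]
grip_width: 0.0849
```

```bash
python3 -c "
from h import *
np.set_printoptions(precision=4,suppress=True)
s=env.state();print(s['t'],s['tool_pos'],s['wrist_force'],s['moment'])
t=snap('scene','s6');crop(t,150,150,310,350,3,'s6c')
w=snap('wrist','w6')
"
```

```text
11.1167 [ 0.64   -0.3333  0.2221] [-0.281  -0.0733  0.5091] [ 0.0512 -0.0049 -0.0292]
```

View pics/s6c.png

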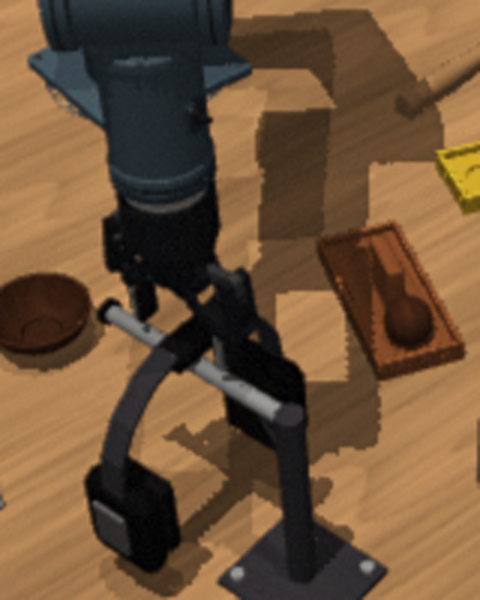

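View pics/w6.png

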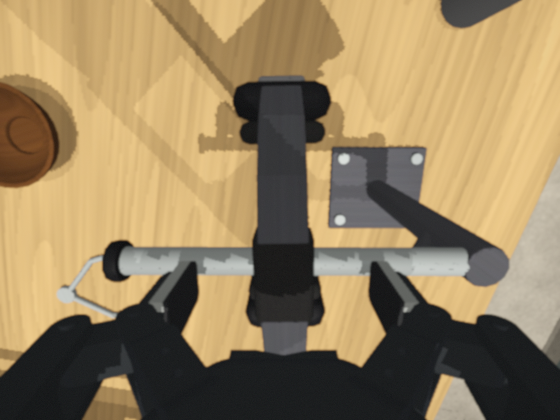

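Released: the defenders hang by the pad over the arm. Rising straight up.

drive_tool(
  deltas=[
    [[0,0,-5],[0,0,0],85],
    [[0,0,-10],[0,0,0],85],
    [[0,0,-15],[0,0,0],85],
    [[0,0,-20],[0,0,0],85],
    [[0,0,-20],[0,0,0],85],
    [[0,0,-20],[0,0,0],85],
    [[0,0,-10],[0,0,0],85],
    [[0,0,0],[0,0,0],85],
    [[0,0,0],[0,0,0],85],
  ],
)

```text
t: 11.97
tool_pos: [0.6402, -0.3334, 0.323]
ee_rot: [[0.978, 0.207, 0.001], [0.207, -0.978, -0.001], [0.001, 0.001, -1.0]]
wrist_force: [0.2, 0.3, -1.4]
grip_width: 0.0851
```

```bash
python3 -c "
from h import *
import meas
np.set_printoptions(precision=4,suppress=True)
s=env.state();print(s['t'],s['tool_pos'],s['ee_rot'],s['joints'])
t=snap('scene','s7');crop(t,150,150,310,350,3,'s7c')
w=snap('wrist','w7')
meas.P={'wrist':cloud(w)}
p=cloud(w)
m=(p[...,2]>.214)&(p[...,2]<.235)&(w['img'].max(-1)<60);q=p[m];print(m.sum());r=cv2.minAreaRect((q[:,:2]*1000).astype(np.float32));print(r,np.median(q[:,2]))
"
```

```text
11.9667 [ 0.6402 -0.3334  0.323 ] [[ 0.9784  0.2066  0.0012]
 [ 0.2066 -0.9784 -0.0009]
 [ 0.001   0.0011 -1.    ]] [-0.6342  0.5575  0.9008 -0.      1.6818 -0.8423]
2940
((640.5241088867188, -331.82061767578125), (29.9722957611084, 106.30147552490234), 12.874364852905273) 0.22497870006377685
```

View pics/s7c.png

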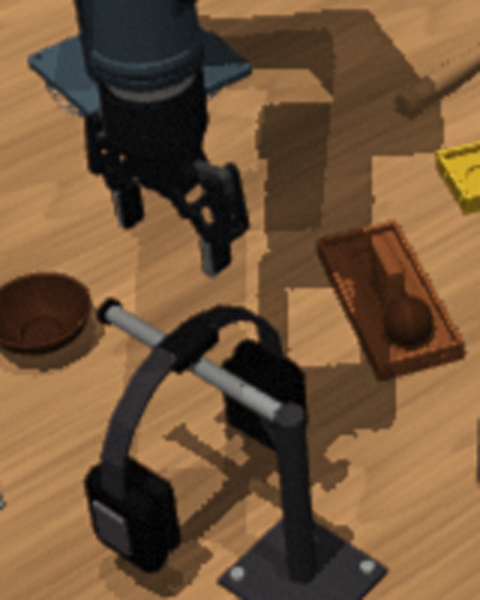

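View pics/w7.png

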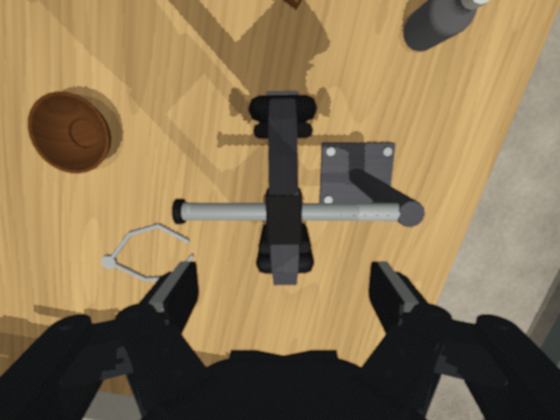

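drive_tool(
  deltas=[
    [[-2,-14,0],[0,0,0],85],
    [[-4,-27,0],[0,0,0],85],
    [[-5,-34,0],[0,0,0],85],
    [[-5,-34,0],[0,0,0],85],
    [[-5,-34,0],[0,0,0],85],
    [[-5,-34,0],[0,0,0],85],
    [[-5,-34,0],[0,0,0],85],
    [[-5,-34,0],[0,0,0],85],
    [[-4,-34,0],[0,0,0],85],
    [[-2,-32,0],[0,0,0],85],
  ],
)

```text
t: 12.9
tool_pos: [0.5329, -0.0359, 0.3208]
ee_rot: [[0.978, 0.206, -0.003], [0.206, -0.978, 0.001], [-0.003, -0.002, -1.0]]
wrist_force: [0.9, 0.7, -0.2]
grip_width: 0.0854
```

drive_tool(
  deltas=[
    [[0,0,0],[0,0,-0.112],85],
    [[0,0,0],[0,0,-0.112],85],
    [[0,0,0],[0,0,-0.112],85],
    [[0,0,0],[0,0,-0.112],85],
    [[0,0,0],[0,0,-0.112],85],
    [[0,0,0],[0,0,-0.112],85],
    [[0,0,0],[0,0,-0.112],85],
    [[0,0,0],[0,0,-0.112],85],
    [[0,0,0],[0,0,-0.112],85],
    [[0,0,0],[0,0,0],85],
  ],
)

```text
t: 13.73
tool_pos: [0.534, -0.0375, 0.3208]
ee_rot: [[0.344, 0.939, -0.003], [0.939, -0.344, 0.001], [-0.0, -0.003, -1.0]]
wrist_force: [-0.3, -0.9, 0.3]
grip_width: 0.0849
```

drive_tool(
  deltas=[
    [[0,0,20],[0,0,0],85],
    [[0,0,30],[0,0,0],85],
    [[0,0,20],[0,0,0],85],
    [[0,0,0],[0,0,0],85],
    [[0,0,0],[0,0,0],85],
  ],
)

```text
t: 14.15
tool_pos: [0.5337, -0.0375, 0.251]
ee_rot: [[0.35, 0.937, -0.004], [0.937, -0.35, 0.001], [-0.0, -0.004, -1.0]]
wrist_force: [0.2, -0.1, 0.5]
grip_width: 0.0852
```

```bash
python3 -c "
from h import *
np.set_printoptions(precision=4,suppress=True)
s=env.state();print(s['t'],s['tool_pos'],s['ee_rot'],s['joints'])
w=snap('wrist','w8');t=snap('scene','s8')
p=cloud(w)
m=(p[...,2]>.067)&(p[...,2]<.076)&(abs(p[...,0]-.534)<.05)&(abs(p[...,1]+.037)<.05);q=p[m];print(m.sum());r=cv2.minAreaRect((q[:,:2]*1000).astype(np.float32));print(r,np.median(q[:,2]))
"
```

```text
14.15 [ 0.5337 -0.0375  0.251 ] [[ 0.3496  0.9369 -0.0038]
 [ 0.9369 -0.3496  0.0011]
 [-0.0004 -0.004  -1.    ]] [-0.2786  0.2302  1.5584 -0.      1.3569 -1.4923]
842
((532.2154541015625, -37.043643951416016), (17.187210083007812, 58.7218132019043), 69.94160461425781) 0.0713364022001335
```

View pics/w8.png

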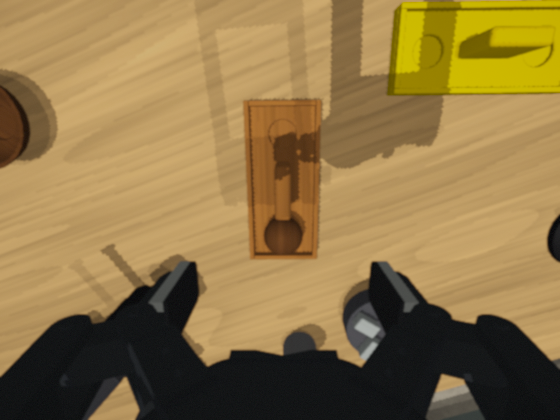

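The handle top is at about (283,190), and the tray is square and centred between the jaws. The ball is at (282,236). Descending and gripping.

drive_tool(
  deltas=[
    [[0,-1.5,15],[0,0,0],85],
    [[0,0,28],[0,0,0],85],
    [[0,0,30],[0,0,0],85],
    [[0,0,30],[0,0,0],85],
    [[0,0,30],[0,0,0],85],
    [[0,0,25],[0,0,0],85],
    [[0,0,15],[0,0,0],85],
    [[0,0,10],[0,0,0],85],
    [[0,0,0],[0,0,0],85],
  ],
)

```text
t: 15.0
tool_pos: [0.5332, -0.0372, 0.0685]
ee_rot: [[0.348, 0.938, -0.001], [0.938, -0.348, 0.0], [-0.0, -0.001, -1.0]]
wrist_force: [-0.6, 0.6, -0.2]
grip_width: 0.0853
```

drive_tool(
  deltas=[
    [[0,0,10],[0,0,0],85],
    [[0,0,6],[0,0,0],85],
    [[0,0,3],[0,0,0],85],
    [[0,0,0],[0,0,0],85],
    [[0,0,0],[0,0,0],85],
  ],
)

```text
t: 15.42
tool_pos: [0.5335, -0.0372, 0.0506]
ee_rot: [[0.347, 0.938, 0.0], [0.938, -0.347, -0.0], [0.0, 0.001, -1.0]]
wrist_force: [0.5, 0.3, 0.1]
grip_width: 0.0848
```

```bash
python3 -c "
from h import *
np.set_printoptions(precision=4,suppress=True)
s=env.state();print(s['t'],s['tool_pos'],s['wrist_force'])
w=snap('wrist','w9');t=snap('scene','s9');crop(t,220,170,350,300,4,'s9c')
"
```

```text
15.4167 [ 0.5335 -0.0372  0.0506] [0.5437 0.2976 0.0737]
```

View pics/w9.png

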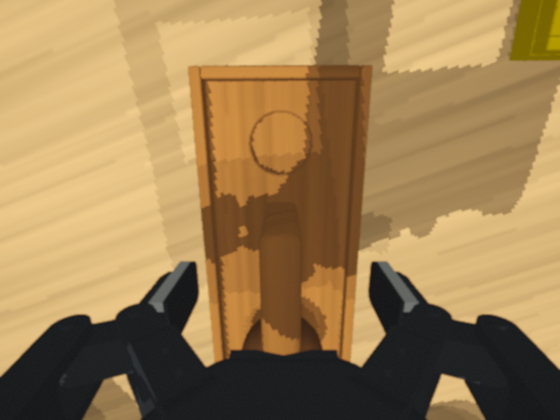

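View pics/s9c.png

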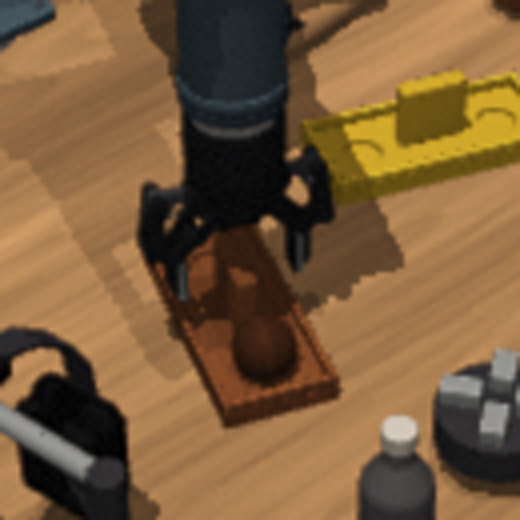

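The handle (x≈281) is centred between the fingers. Closing.

drive_tool(
  deltas=[
    [[0,0,2],[0,0,0],70],
    [[0,0,0],[0,0,0],55],
    [[0,0,0],[0,0,0],40],
    [[0,0,0],[0,0,0],30],
    [[0,0,0],[0,0,0],22],
    [[0,0,0],[0,0,0],18],
    [[0,0,0],[0,0,0],10],
    [[0,0,0],[0,0,0],5],
    [[0,0,0],[0,0,0],5],
    [[0,0,0],[0,0,0],5],
  ],
)

```text
t: 16.35
tool_pos: [0.5333, -0.0373, 0.0485]
ee_rot: [[0.347, 0.938, 0.0], [0.938, -0.347, -0.0], [-0.0, 0.0, -1.0]]
wrist_force: [-0.9, -1.7, 2.6]
grip_width: 0.0177
```

drive_tool(
  deltas=[
    [[0,0,0],[0,0,0],5],
    [[0,0,0],[0,0,0],5],
    [[0,0,-1],[0,0,0],5],
    [[0,0,-2],[0,0,0],5],
    [[0,0,-3],[0,0,0],5],
    [[0,0,-4],[0,0,0],5],
    [[0,0,-5],[0,0,0],5],
    [[0,0,-4],[0,0,0],5],
    [[0,0,-2],[0,0,0],5],
    [[0,0,0],[0,0,0],5],
  ],
)

```text
t: 17.18
tool_pos: [0.5338, -0.0373, 0.0701]
ee_rot: [[0.347, 0.938, 0.001], [0.938, -0.347, -0.0], [0.0, 0.001, -1.0]]
wrist_force: [0.2, 0.3, -2.3]
grip_width: 0.0173
```

```bash
python3 -c "
from h import *
np.set_printoptions(precision=4,suppress=True)
s=env.state();print(s['t'],s['tool_pos'],s['ee_rot'],s['wrist_force'],s['moment'],s['grip_width'])
t=snap('scene','s10');crop(t,220,170,350,300,4,'s10c')
"
```

```text
17.1833 [ 0.5338 -0.0373  0.0701] [[ 0.3474  0.9377  0.0014]
 [ 0.9377 -0.3474 -0.0004]
 [ 0.0002  0.0015 -1.    ]] [ 0.1937  0.3243 -2.3075] [ 0.0344  0.0373 -0.0123] 0.017332262880534972
```

View pics/s10c.png

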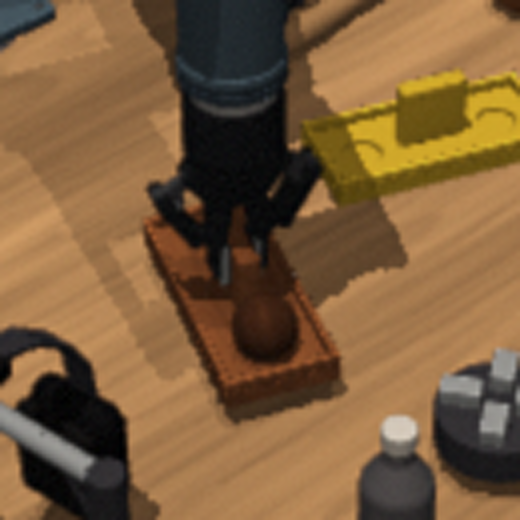

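The tray is lifted level and the ball is seated. I'll refine the camera pose before moving.

```bash
python3 -c "
from h import *
np.set_printoptions(precision=4,suppress=True)
s=snap('top','t10');print('base',pt(s,192.1,153.6,z=.012))
for n,s in(('top',s),('scene',load('scene'))):
    p=cloud(s);g=(p[...,0]>.62)&(p[...,0]<.85)&(p[...,1]>.22)&(p[...,1]<.42)
    m=g&(p[...,2]>.02)&(p[...,2]<.15); q=p[m];print(n,'col',len(q),q.mean(0)if len(q) else 0)
    m=g&(p[...,2]>.155)&(p[...,2]<.228); q=p[m]; r=cv2.minAreaRect((q[:,:2]*1000).astype(np.float32));print('body',r)
    a=np.radians(9.6);u=np.array([np.cos(a),np.sin(a)]);v=np.array([-u[1],u[0]])
    x=q[:,:2]@u;y=q[:,:2]@v;
    f=x<x.min()+.015; print('front',x.min(),'y',y[f].min(),y[f].max(),'z',q[f][:,2].min(),q[f][:,2].max(), 'body y',y.min(),y.max(),'x',x.max())
t=load('scene');crop(t,390,165,450,250,8,'camc')
"
```

```text
base [0.7413 0.3247 0.012 ]
top col 117 [0.7419 0.3246 0.0372]
body ((743.8544311523438, 337.7132873535156), (96.77363586425781, 73.15536499023438), 12.389885902404785)
front 0.7415538963117976 y 0.17725318086278302 0.21656349735035763 z 0.17293576810534897 0.21373764468358544 body y 0.17152918349646273 0.24535379683567357 x 0.8384409967861526
scene col 272 [0.7473 0.3206 0.0679]
body ((746.8075561523438, 325.2649230957031), (98.30913543701172, 61.398414611816406), 11.620287895202637)
front 0.7410991227880857 y 0.17229675489542895 0.20670386846613867 z 0.1727091894257582 0.21281473333037945 body y 0.16584739774697116 0.22714729535454026 x 0.8398747653280774
```

View pics/camc.png

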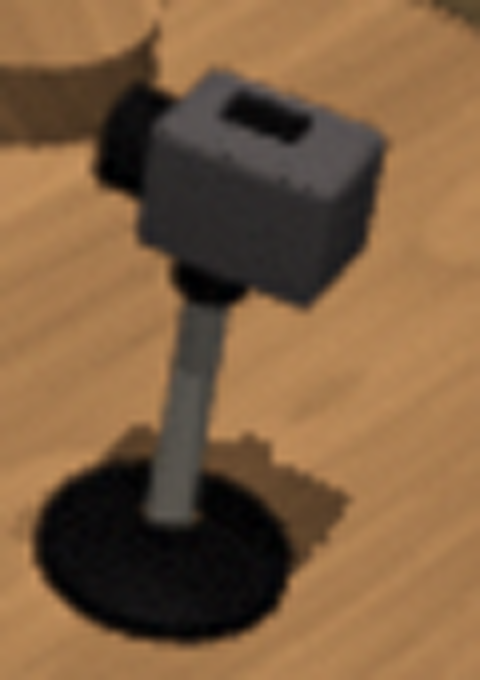

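drive_tool(
  deltas=[
    [[0,0,-3],[0,0,0],5],
    [[0,0,-6],[0,0,0],5],
    [[0,0,-9],[0,0,0],5],
    [[0,0,-12],[0,0,0],5],
    [[0,0,-13],[0,0,0],5],
    [[0,0,-13],[0,0,0],5],
    [[0,0,-13],[0,0,0],5],
    [[0,0,-13],[0,0,0],5],
    [[0,0,-13],[0,0,0],5],
    [[0,0,-12],[0,0,0],5],
  ],
)

```text
t: 18.12
tool_pos: [0.5334, -0.0372, 0.178]
ee_rot: [[0.347, 0.938, 0.001], [0.938, -0.347, -0.0], [0.0, 0.001, -1.0]]
wrist_force: [0.7, -0.0, -3.3]
grip_width: 0.0172
```

drive_tool(
  deltas=[
    [[0,0,-10],[0,0,0],5],
    [[0,0,-8],[0,0,0],5],
    [[0,0,-5],[0,0,0],5],
    [[0,0,-3],[0,0,0],5],
    [[0,0,-1],[0,0,0],5],
    [[0,0,0],[0,0,0],5],
    [[0,0,0],[0,0,0],5],
  ],
)

```text
t: 18.7
tool_pos: [0.5329, -0.0371, 0.2027]
ee_rot: [[0.347, 0.938, -0.001], [0.938, -0.347, 0.0], [-0.0, -0.001, -1.0]]
wrist_force: [-0.6, 0.0, -2.7]
grip_width: 0.0171
```

```bash
python3 -c "
from h import *
np.set_printoptions(precision=4,suppress=True)
s=env.state();print(s['t'],s['tool_pos'],s['ee_rot'],s['wrist_force'],s['moment'],s['grip_width'])
t=snap('scene','s11')
"
```

```text
18.7 [ 0.5329 -0.0371  0.2027] [[ 0.3474  0.9377 -0.0012]
 [ 0.9377 -0.3474  0.0003]
 [-0.0001 -0.0012 -1.    ]] [-0.622   0.0458 -2.6874] [-0.0387  0.0098  0.0233] 0.01709615489830521
```

View pics/s11.png

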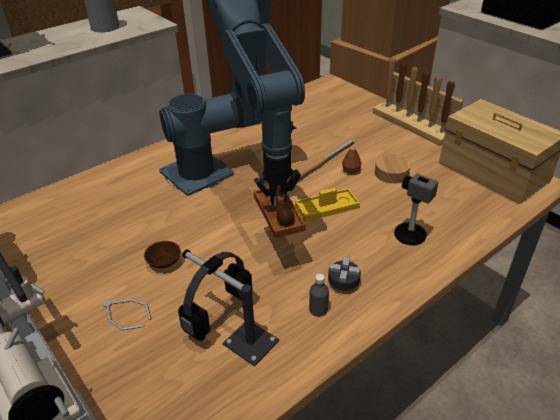

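The tray is level at (280,210) with the ball in place, and the defenders hang at (215,290). Moving sideways to the camera with gentle ramps.

drive_tool(
  deltas=[
    [[3,-1,0],[0,0,0],5],
    [[5.5,-2.3,0],[0,0,0],5],
    [[8.3,-3.5,0],[0,0,0],5],
    [[11,-4.7,0],[0,0,0],5],
    [[13.8,-5.9,0],[0,0,0],5],
    [[16.6,-7,0],[0,0,0],5],
    [[18.4,-7.8,0],[0,0,0],5],
    [[18.4,-7.8,0],[0,0,0],5],
    [[18.4,-7.8,0],[0,0,0],5],
    [[18.4,-7.8,0],[0,0,0],5],
  ],
)

```text
t: 19.58
tool_pos: [0.5264, 0.108, 0.2034]
ee_rot: [[0.347, 0.938, -0.0], [0.938, -0.347, 0.0], [0.0, -0.0, -1.0]]
wrist_force: [-0.6, 0.4, -2.4]
grip_width: 0.0171
```

drive_tool(
  deltas=[
    [[18.4,-7.8,0],[0,0,0],5],
    [[18.4,-7.8,0],[0,0,0],5],
    [[18.4,-7.8,0],[0,0,0],5],
    [[18.4,-7.8,0],[0,0,0],5],
    [[18.4,-7.8,0],[0,0,0],5],
    [[16.6,-7,0],[0,0,0],5],
    [[14.7,-6.2,0],[0,0,0],5],
    [[12.9,-5.5,0],[0,0,0],5],
    [[11,-4.7,0],[0,0,0],5],
    [[9.2,-3.9,0],[0,0,0],5],
  ],
)

```text
t: 20.42
tool_pos: [0.5185, 0.2771, 0.2032]
ee_rot: [[0.346, 0.938, -0.0], [0.938, -0.346, 0.0], [-0.0, -0.0, -1.0]]
wrist_force: [-0.7, -0.1, -2.7]
grip_width: 0.0174
```

drive_tool(
  deltas=[
    [[6.4,-2.7,0],[0,0,0],5],
    [[3,-1.2,0],[0,0,0],5],
    [[1,0,0],[0,0,0],5],
    [[0,0,0],[0,0,-0.02],5],
    [[0,0,0],[0,0,-0.04],5],
    [[0,0,0],[0,0,-0.06],5],
    [[0,0,0],[0,0,-0.07],5],
    [[0,0,0],[0,0,-0.07],5],
    [[0,0,0],[0,0,-0.07],5],
    [[0,0,0],[0,0,-0.07],5],
  ],
)

```text
t: 21.25
tool_pos: [0.5193, 0.2856, 0.2034]
ee_rot: [[-0.048, 0.999, 0.0], [0.999, 0.048, -0.0], [-0.0, 0.0, -1.0]]
wrist_force: [-0.3, -0.0, -1.9]
grip_width: 0.0174
```

drive_tool(
  deltas=[
    [[0,0,0],[0,0,-0.06],5],
    [[0,0,0],[0,0,-0.04],5],
    [[0,0,0],[0,0,-0.02],5],
    [[0,0,0],[0,0,0],5],
    [[0,0,0],[0,0,0],5],
    [[0,0,0],[0,0,0],5],
  ],
)

```text
t: 21.75
tool_pos: [0.5191, 0.2863, 0.2033]
ee_rot: [[-0.163, 0.987, 0.0], [0.987, 0.163, -0.0], [-0.0, 0.0, -1.0]]
wrist_force: [-0.9, 0.3, -1.9]
grip_width: 0.0173
```

```bash
python3 -c "
from h import *
np.set_printoptions(precision=4,suppress=True)
s=env.state();print(s['t'],s['tool_pos'],s['ee_rot'],s['wrist_force'],s['grip_width'])
t=snap('scene','s12');w=snap('wrist','w12');snap('top','t12');crop(t,300,110,460,260,4,'s12c')
"
```

```text
21.75 [0.5191 0.2863 0.2033] [[-0.1634  0.9866  0.    ]
 [ 0.9866  0.1634 -0.    ]
 [-0.      0.     -1.    ]] [-0.8711  0.2821 -1.9337] 0.017320304337965768
```

View pics/s12c.png

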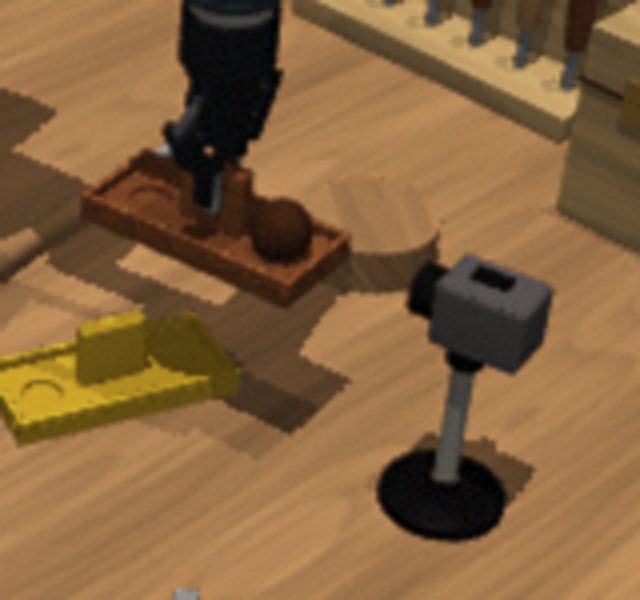

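View pics/t12.png

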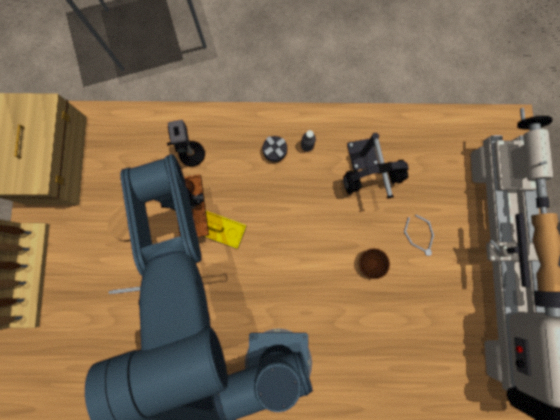

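View pics/s12.png

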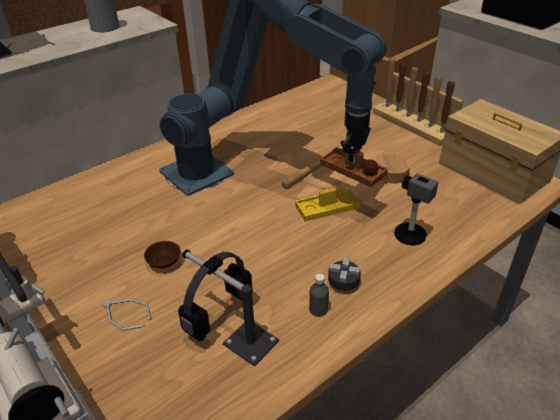

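Measuring the ball in the scene view by fitting a sphere of 25 mm radius to its depth points.

```bash
python3 -c "
from h import *
from scipy.optimize import least_squares
np.set_printoptions(precision=4,suppress=True)
t=load('scene');p=cloud(t)
m=np.zeros((420,560),bool);cv2_=m.astype(np.uint8);cv2.circle(cv2_,(370,167),6,1,-1);q=p[cv2_>0]
r=least_squares(lambda c:np.linalg.norm(q-c,axis=1)-.025,q.mean(0)-[0,0,.02],loss='soft_l1',f_scale=.002)
print('ball',r.x,np.abs(r.fun).mean(),len(q))
a=np.radians(9.6);u=np.array([np.cos(a),np.sin(a)]);v=np.array([-u[1],u[0]])
L=np.array([.6974,.3168]);d=r.x[:2]-L;print('in lens frame',d@u,d@v,r.x[2]-.19)
# tray level: rim points
g=(p[...,0]>.38)&(p[...,0]<.64)&(p[...,1]>.21)&(p[...,1]<.36)&(p[...,2]>.174)&(p[...,2]<.187)
q=p[g];A=np.c_[q[:,:2]-q[:,:2].mean(0),np.ones(len(q))];k=np.linalg.lstsq(A,q[:,2],rcond=None)[0];print('rim plane',len(q),k)
s=env.state();print(s['tool_pos'],s['dq'])
"
```

```text
ball [0.5769 0.2974 0.1891] 0.002699295778386356 113
in lens frame -0.12205417272333144 0.0009418897911933903 -0.0008860341308938313
rim plane 350 [0.0022 0.0121 0.1789]
[0.5191 0.2865 0.2033] [ 0.001  -0.0003 -0.0022  0.     -0.0002 -0.0015]
```

drive_tool(
  deltas=[
    [[0,0,0],[0,0,0],5],
    [[0,0,0],[0,0,0],5],
    [[0,0,0],[0,0,0],5],
    [[0,0,0],[0,0,0],5],
    [[0,0,0],[0,0,0],5],
    [[0,0,0],[0,0,0],5],
  ],
)

```text
t: 22.4
tool_pos: [0.519, 0.2866, 0.2033]
ee_rot: [[-0.165, 0.986, -0.0], [0.986, 0.165, 0.0], [0.0, -0.0, -1.0]]
wrist_force: [1.0, 0.0, -2.7]
grip_width: 0.0174
```

```bash
python3 -c "
from h import *
print(env.state()['tool_pos'],env.job_done())"
```

```text
the job is handed in; nothing more can be done
[0.51903564 0.28656144 0.20328697] None
```

I hung the ear defenders by the crown pad over the hanger's arm, one cup on each side, and let go. I then lifted the brown tray by its handle, kept it level, and handed the job in at about 22 s, still holding the tray in front of the camera.

- **Ball:** it sits in its pocket 122 mm ahead of the lens, 1 mm off its axis sideways and 1 mm below lens height. This is from a sphere fit to the scene camera's depth, with a mean fit error of about 2.7 mm.
- **Tray:** it tilts less than 1° by a rim fit, and the arm was still when handed in. The handle is on the far side of the ball, about 18 cm from the lens.
- **Defenders:** they hang at the middle of the arm, within a few mm of it and about 1° off square, with the crown about 216 mm above the bench. In the last pictures they had not moved.
- **Bystanders:** none looked moved in the last scene and top pictures. I judged this by eye only; in the top view the arm hid the pear and parts of the blank and the gouge.

None of these checks failed. The largest disagreement was about 4–5 mm between the top and scene cameras on the lens's sideways position; I used a value between the two.

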